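# Change the fluorescence light from blue to green and take the picture

## Robot

A 7-joint arm with a two-finger parallel gripper is mounted at the origin on the work surface. World frame = base frame: x ahead of the robot, y to its left, z up, the work surface at z = 0. Lengths are in m, angles in rad, forces in N, time in s.
With the tool pointing down it reaches from about 0.425 to 0.95 m from the base axis. Payload 4.7 kg.
Tool frame: the origin (TCP) lies midway between the tips of the shut fingers; the grasp point (between the pads) lies 19 mm behind it (r.tcp_to_grasp is the distance from the TCP to the grasp point, in m); z points along the fingers, y is the direction in which the jaws open and shut (so a half turn about z gives the same grasp; the last joint's range is limited). The gripper opens to 85 mm and grips with 20 to 120 N. Pads are 22 mm wide; open, the fingers measure 114 mm over their backs; the gripper's body (76 mm by 85 mm) begins 54 mm behind the grasp point. The pads swing forward as they close: fully open they stand 13 mm farther back than shut.
Start: joints at [-1.255, 0.469, -0.049, 1.532, 0.024, 1.141, -0.082], TCP at [0.228, 0.635, 0.231] pointing down, gripper open.
Joint ranges: [-2.59, 2.59], [-0.33, 1.99], [-1.39, 1.29], [0.1, 2.45], [-1.04, 4.18], [0.21, 1.99], [-2.66, 2.66]. Speed limits (rad/s): [2.57, 2.57, 3.14, 3.14, 3.14, 3.14, 3.14].

## Interface

Orientations are given as [roll, pitch, yaw] about the fixed x, y, z axes, in that order (R = Rz(yaw) Ry(pitch) Rx(roll)).
In Python, from cell import monitor, viewer, r, nets gives the robot as it stands. The module is installed in compiled form; this text tells all that it offers.
- The arm moves only by the tool move_arm, never from a script. Its argument "commands" is a list of rows, each a list of 7 numbers: the closure, from 0 (fully open) to 1 (shut), then the shift along the tool's x, y, z in units of 25 mm (1.0 is 25 mm), then the turn, a rotation vector about the tool's x, y, z in degrees. A call has 1 to 12 rows; each row is the pose to reach, as a shift and turn from the pose commanded when the call began, along the tool's axes at that moment; what a row does not reach only later rows make up. A row lasts 1/12 s, in which the tool goes at most 41.7 mm and 7.16 degrees, less where a joint would pass 70% of its speed; a pose out of reach is approached as far as the arm can. A call with a gripper value outside its range is refused whole. The fingers move at their own pace and stop on an object; "newtons" is the grip in N (left out, the last holds). Time passes only in rows, so rows that repeat a pose let the fingers close. It gives the time, the measured TCP pose, the force and the opening at its end, in the units of the state.
- monitor.get_obs(): the state, without advancing time (a new reading comes with each control period).
- viewer.capture(name): name is "scene" or "side" or "wrist"; returns (picture, depth): 480x640x3 uint8, red, green, blue; 480x640 float32, m along the optical axis (not along the pixel's ray), 0 where there is no reading.
- viewer.camera_info(name): a dict with "K" (3x3 intrinsics, pixels), "extrinsics" (4x4, takes a point from world to camera coordinates). Camera axes: x right, y down, z forward; pixel columns grow to the right and rows downward; lengths in m; the calibration is good to about 2 mm. A picture is of the moment at which its call begins: read the wrist's pose just before it. camera_info takes no time and is no camera call; for the wrist camera it gives the pose at the moment of the call.
- r.job_done(): hands the job in, once; it reports no verdict.
Trained networks look in the newest picture that a camera, given by its name, has taken for a name from the list of things; names that differ only in an ending like _2 or _b are one class to them, and where a whole thing is asked for, a point or a joint stands for the part that bears it (a point fixed in the world has none). Each returns a list of dicts, best first, with "score" (0 to 1); they miss things now and then, are a little off and sometimes report something else, mostly with a low value. They report only what shows in the picture. A call takes as long as a camera call.
- nets.recognise(camera, label): "location" ([x, y, z] in m, in world coordinates, good to about 4 mm: the middle of the surface that is visible of it).
The state is a dict: "time_s": time; "qpos": joint angles; "qvel": joint speeds; "effort": joint torques, N m; "position": TCP position; "eef_rot": TCP orientation; "wrist_force": force on the tool from outside, world axes, zero at the start; "wrist_torque": the same for the moment, N m; "opening": opening from 0.0 (shut) to 1.0 (fully open).
Only numpy, scipy, OpenCV 4.12 (cv2) and the standard library are available. Lean on these libraries where they do the work, as an engineer would, in place of code of your own. Each camera call takes 0.05 s, during which the arm holds its last target.

## Task

The blue light is still on from the last fluorescence picture and the next one needs green: press the blue channel's rocker over to off, then the green channel's rocker over to on, and then press the ivory capture key of the camera's hand controller fully down and let it come up again. Blue and green must never be on together, capture must not be pressed before the light is right, the amber and red rockers stay off, and the red record key is not pressed. Only press: do not pick up or push away the controller, the flasks or anything else on the bench.

Things in the scene. Friction and masses are not known exactly. Their poses are not given: they have to be found in the camera images.
- hub: lamp driver: low rail fixed to the bench, carrying four modules (125 x 62 mm, 68 mm apart, top panel 62 mm above the bench; their order varies), each with a rocker in its channel's colour and a black dimmer knob 62 mm behind the rocker's pivot, 12 mm tall. Origin under the rail's middle; x points from front (operator) to back, y left, z up; the modules and rockers share this heading
- blue (a joint): blue channel's rocker, 46 mm long (along the hub's x) and 26 mm wide, a shallow V whose pressed half is level while the other stands up; bezel round it 4 mm below a pressed face. Back half, with a short white bar, = ON end, front half = OFF end. Joint value 0 = off, 0.34 rad = on; friction holds it where it is left, so press it fully home; starts on
- blue_off (a point): press point on the OFF end of the blue rocker: top face of the front half, mid-width, 16 mm from the pivot line. When this end is pressed home its face lies level, 72 mm above the bench; when up, this point is about 77 mm above the bench. Takes about 3 N
- blue_on (a point): press point on the ON end of the blue rocker: top face of the back, white-bar half, mid-width, 16 mm from the pivot line. When this end is pressed home its face lies level, 72 mm above the bench; when up, this point is about 77 mm above the bench. Takes about 3 N
- green (a joint): green channel's rocker, 46 mm long (along the hub's x) and 26 mm wide, a shallow V whose pressed half is level while the other stands up; bezel round it 4 mm below a pressed face. Back half, with a short white bar, = ON end, front half = OFF end. Joint value 0 = off, 0.34 rad = on; friction holds it where it is left, so press it fully home; starts off
- green_off (a point): press point on the OFF end of the green rocker: top face of the front half, mid-width, 16 mm from the pivot line. When this end is pressed home its face lies level, 72 mm above the bench; when up, this point is about 77 mm above the bench. Takes about 3 N
- green_on (a point): press point on the ON end of the green rocker: top face of the back, white-bar half, mid-width, 16 mm from the pivot line. When this end is pressed home its face lies level, 72 mm above the bench; when up, this point is about 77 mm above the bench. Takes about 3 N
- amber (a joint): amber channel's rocker, 46 mm long (along the hub's x) and 26 mm wide, a shallow V whose pressed half is level while the other stands up; bezel round it 4 mm below a pressed face. Back half, with a short white bar, = ON end, front half = OFF end. Joint value 0 = off, 0.34 rad = on; friction holds it where it is left, so press it fully home; starts off, to be left off
- red (a joint): red channel's rocker, 46 mm long (along the hub's x) and 26 mm wide, a shallow V whose pressed half is level while the other stands up; bezel round it 4 mm below a pressed face. Back half, with a short white bar, = ON end, front half = OFF end. Joint value 0 = off, 0.34 rad = on; friction holds it where it is left, so press it fully home; starts off, to be left off
- pad_mid (a point): middle of the camera's hand controller, a dark grey box 135 x 85 x 28 mm (0.45 kg) lying loose on its rubber feet; this point is 14 mm above the bench; its x axis points from the controller's front to its display end at the back, z up
- capture_top (a point): centre of the top of the capture key: the big ivory round key, 28 mm across, 35 mm in front of the controller's middle; its top stands 36 mm above the bench, 8 mm above the controller's face
- capture (a joint): travel of the capture key: 0 up, 0.005 m fully down; springs back; fully down takes 4 N
- record (a joint): travel of the small red round record key (18 mm across, 6 mm proud; 41 mm behind and 24 mm to the right of the capture key): 0 up, 0.003 m down; not to be pressed
- flask_a: empty clear culture flask with green cap, 155 x 84 x 37 mm, lying behind the lamp driver; loose, origin under its middle
- flask_b: small empty clear culture flask with orange cap, 98 x 50 x 26 mm, lying in front of the lamp driver; loose, origin under its middle
- pen: marker pen, white with black cap, 135 mm long, 13 mm thick, lying to the right of the controller; loose, origin under its middle
- slide_box: yellow slide box with clear lid, 84 x 34 x 34 mm, behind the controller; loose, origin under its middle
- tube_rack: blue rack with four capped tubes, 100 x 72 mm, 118 mm tall, to the left of the lamp driver; loose, origin under its middle
- dishes: two stacked clear dishes, 90 mm across, 30 mm high, behind the lamp driver; loose, origin under its middle
- spray: white spray bottle with blue head, 60 mm across, 166 mm tall, to the right and beyond the controller; loose, origin under its middle

How it is judged:
By the outcome, as a careful person would: the job done as asked, in the order asked, and still so for the second after the job is handed in, with the robot touching nothing.
It also fails if it takes over 53 s, if anything falls off the work surface, if the arm or the gripper's body presses on something with over 40 N, if the wrist force passes 120 N, or if a joint passes its speed limit or range.

## Working session

There is one attempt and no reset: what is moved stays moved. The work goes in short steps, Python scripts to look and compute and a tool call to move; the robot and the scene stay as the last step left them, time stands still between calls to the robot, and variables do not carry over. Pictures are saved under pics/ and viewed, and the job is handed in when it is done.

Besides the shell and the picture viewer there is one more tool, called after ">>>" by a JSON object that holds its "api" and its "payload", one argument or row to a line. move_arm: Moves the arm, as the interface text tells. Its arguments: {"type":"object","properties":{"commands":{"type":"array"},"newtons":{"type":"number"}},"required":["commands"]}

```bash
mkdir -p pics; python3 - <<'E'
from cell import monitor, viewer, r, nets
import cv2
o=monitor.get_obs();print(o)
for n in("scene","side","wrist"):
    p,d=viewer.capture(n);cv2.imwrite(f"pics/{n}0.png",p[:,:,::-1])
    print(n,viewer.camera_info(n))
    if n!="wrist":
        for l in("blue","green","amber","red","blue_off","green_on","capture_top","record","pad_mid","hub"):
            print(n,l,[(x['score'],x['location']) for x in nets.recognise(n,l)[:2]])
E
```

```text
{'time_s': 0.0, 'qpos': array([-1.25492077,  0.46947558, -0.04859576,  1.53372416,  0.02412522,
        1.14102493, -0.08227647]), 'qvel': array([-0.00115353, -0.00118291,  0.00036157,  0.0016265 , -0.00011491,
        0.00090439,  0.00122739]), 'effort': array([-7.39043644e-04, -5.10302031e+01, -4.68969159e-02, -2.37717891e+01,
        1.06581155e-02,  7.39044277e-03, -3.04389740e-07]), 'position': array([0.22793221, 0.63470579, 0.23022563]), 'eef_rot': array([-3.13954968e+00,  9.98129201e-05,  2.79688429e+00]), 'wrist_force': array([-0.30241416, -0.09461821, -0.11837652]), 'wrist_torque': array([ 0.0050251 , -0.02480207,  0.03342976]), 'opening': 0.9985964335000486}
scene {'K': array([[579.66039586,   0.        , 315.80701365],
       [  0.        , 579.66039586, 239.63831163],
       [  0.        ,   0.        ,   1.        ]]), 'extrinsics': array([[-7.96611017e-01,  6.04490749e-01,  1.34964118e-03,
         4.84777146e-01],
       [ 4.61404028e-01,  6.09487637e-01, -6.44694612e-01,
        -1.99506417e-01],
       [-3.90534519e-01, -5.12948101e-01, -7.64439033e-01,
         1.43
[... 1334 characters left out ...]
p [(0.51, [0.4531, -0.2864, 0.0366])]
side record [(0.6, [0.491, -0.3107, 0.0337])]
side pad_mid [(0.79, [0.4779, -0.2968, 0.0252])]
side hub [(0.81, [0.5263, -0.0282, 0.0168])]
wrist {'K': array([[365.08826102,   0.        , 321.75837355],
       [  0.        , 365.08826102, 244.4080328 ],
       [  0.        ,   0.        ,   1.        ]]), 'extrinsics': array([[ 3.37322625e-01,  9.41389102e-01, -7.15798779e-05,
        -6.74868122e-01],
       [ 9.08056072e-01, -3.25358532e-01,  2.63772621e-01,
        -3.30560527e-02],
       [ 2.48289381e-01, -8.90414712e-02, -9.64584885e-01,
         3.79318138e-01],
       [ 0.00000000e+00,  0.00000000e+00,  0.00000000e+00,
         1.00000000e+00]])}
```

View pics/scene0.png

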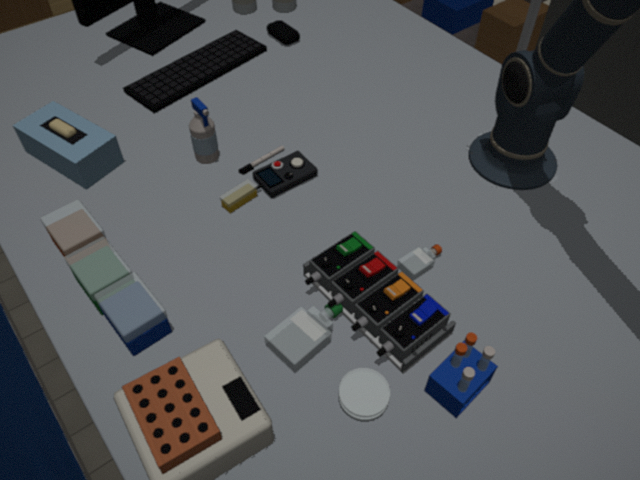

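View pics/side0.png

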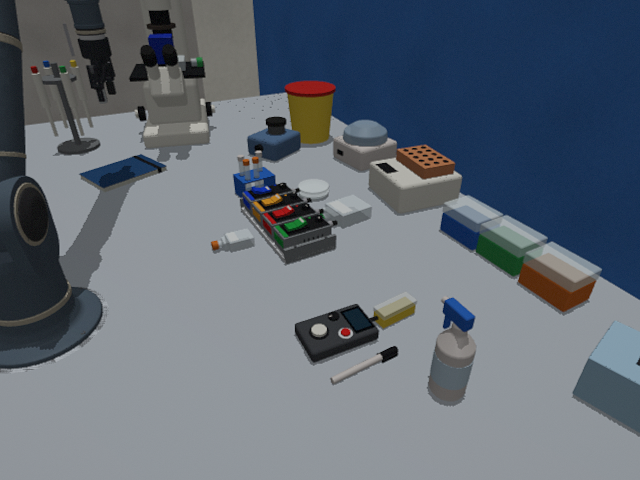

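View pics/wrist0.png

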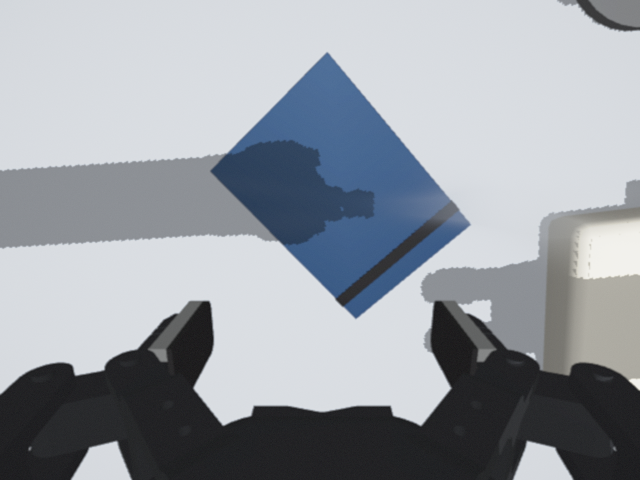

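The scene picture shows the hub with green at (350,244), red (375,266), amber (400,288) and blue (426,309). The controller is at (285,172), with its ivory key at (297,161) and red key at (277,165). I'll move over the hub for a closer wrist view.

```bash
cat > h.py <<'E'
from cell import monitor, viewer, r, nets
import numpy as np, cv2
from scipy.spatial.transform import Rotation as R
def go(p,yaw,roll=np.pi,cur=None):
    o=monitor.get_obs()
    Rc=R.from_euler('xyz',o['eef_rot']); c=o['position']
    s=Rc.inv().apply(np.array(p)-c)/0.025
    t=(Rc.inv()*R.from_euler('xyz',[roll,0,yaw])).as_rotvec(degrees=True)
    print('pos',c.round(4),'rot',o['eef_rot'].round(4),'shift',s.round(3),'turn',t.round(2),'t',round(o['time_s'],2))
def deproj(cam,info,d,u,v):
    K=info['K'];z=d[v,u];E=info['extrinsics']
    pc=np.array([(u-K[0,2])*z/K[0,0],(v-K[1,2])*z/K[1,1],z])
    return E[:3,:3].T@(pc-E[:3,3])
E
python3 - <<'E'
from h import *
go([0.54,0.08,0.27],1.63)
i=viewer.camera_info('wrist')['extrinsics'];c=-i[:3,:3].T@i[:3,3];o=monitor.get_obs()
print(R.from_euler('xyz',o['eef_rot']).inv().apply(c-o['position']))
E
```

```text
pos [0.2281 0.6353 0.2313] rot [ 3.1415 -0.      2.7968] shift [-19.249 -16.688  -1.548] turn [ 0.   -0.   66.85] t 1.15
[ 0.06861763 -0.00015574 -0.1432205 ]
```

>>> {"api": "move_arm", "payload": {
  "commands": [
    [1, -19.25, -16.7, -1.55, 0, 0, 66.9],
    [1, -19.25, -16.7, -1.55, 0, 0, 66.9],
    [1, -19.25, -16.7, -1.55, 0, 0, 66.9],
    [1, -19.25, -16.7, -1.55, 0, 0, 66.9],
    [1, -19.25, -16.7, -1.55, 0, 0, 66.9],
    [1, -19.25, -16.7, -1.55, 0, 0, 66.9],
    [1, -19.25, -16.7, -1.55, 0, 0, 66.9],
    [1, -19.25, -16.7, -1.55, 0, 0, 66.9],
    [1, -19.25, -16.7, -1.55, 0, 0, 66.9],
    [1, -19.25, -16.7, -1.55, 0, 0, 66.9],
    [1, -19.25, -16.7, -1.55, 0, 0, 66.9],
    [1, -19.25, -16.7, -1.55, 0, 0, 66.9]
  ]
}}

```text
time_s: 2.15
position: [0.473, 0.1983, 0.2622]
eef_rot: [3.141, -0.001, 1.629]
wrist_force: [0.8, -0.3, -0.5]
opening: -0.002
```

```bash
python3 - <<'E'
from h import *
go([0.54,0.08,0.27],1.63)
E
```

```text
pos [0.473  0.1983 0.2622] rot [ 3.1408e+00 -9.0000e-04  1.6294e+00] shift [-4.88   2.399 -0.313] turn [ 0.04 -0.05 -0.03] t 2.15
```

>>> {"api": "move_arm", "payload": {
  "commands": [
    [1, -4.9, 2.4, -0.3, 0, 0, 0],
    [1, -4.9, 2.4, -0.3, 0, 0, 0],
    [1, -4.9, 2.4, -0.3, 0, 0, 0],
    [1, -4.9, 2.4, -0.3, 0, 0, 0],
    [1, -4.9, 2.4, -0.3, 0, 0, 0],
    [1, -4.9, 2.4, -0.3, 0, 0, 0]
  ]
}}

```text
time_s: 2.65
position: [0.5394, 0.0812, 0.2691]
eef_rot: [-3.141, -0.001, 1.628]
wrist_force: [-0.2, 1.0, -0.2]
opening: -0.002
```

```bash
python3 - <<'E'
from h import *
go([0.54,0.08,0.27],1.63)
p,d=viewer.capture('wrist');cv2.imwrite('pics/w1.png',p[:,:,::-1]);np.save('d1.npy',d)
i=viewer.camera_info('wrist');np.savez('i1.npz',**i)
for l in("blue","green","amber","red"): print(l,[(x['score'],x['location']) for x in nets.recognise('wrist',l)[:2]])
E
```

```text
pos [0.5394 0.0812 0.2691] rot [-3.1413e+00 -6.0000e-04  1.6277e+00] shift [-0.048  0.022 -0.037] turn [-0.02 -0.04 -0.13] t 2.65
blue [(0.58, [0.5261, 0.2227, 0.073])]
green [(0.67, [0.537, 0.0225, 0.072])]
amber [(0.98, [0.532, 0.1546, 0.0679])]
red [(0.59, [0.5336, 0.087, 0.0739])]
```

View pics/w1.png

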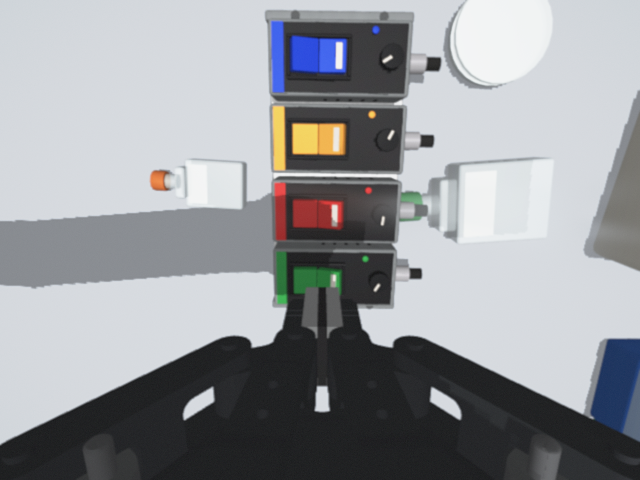

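```bash
python3 - <<'E'
from h import *
p=cv2.imread('pics/w1.png');d=np.load('d1.npy');i=dict(np.load('i1.npz'))
cv2.imwrite('pics/w1z.png',cv2.resize(p[20:160,260:420],None,fx=4,fy=4,interpolation=cv2.INTER_NEAREST))
for n,u,v in(('blue',319,55),('amber',318,139),('red',318,214)):
    print(n,u,v,deproj('w',i,d,u,v).round(4))
print([deproj('w',i,d,u,55).round(4).tolist() for u in(296,301,306,312,319,325,331)])
K=i['K'];E=i['extrinsics'];P=K@(E[:3,:3]@np.array([.5394,.0812,.2691])+E[:3,3]);print(P/P[2])
E
```

```text
blue 319 55 [0.5261 0.2227 0.0715]
amber 318 139 [0.5291 0.1545 0.0631]
red 318 214 [0.5332 0.0867 0.0737]
[[0.5073, 0.2198, 0.0797], [0.5113, 0.2204, 0.0779], [0.5154, 0.2209, 0.0766], [0.5204, 0.2214, 0.076], [0.5261, 0.2227, 0.0715], [0.5312, 0.2229, 0.0719], [0.5363, 0.2231, 0.0725]]
[326.7227512  311.15348532   1.        ]
```

View pics/w1z.png

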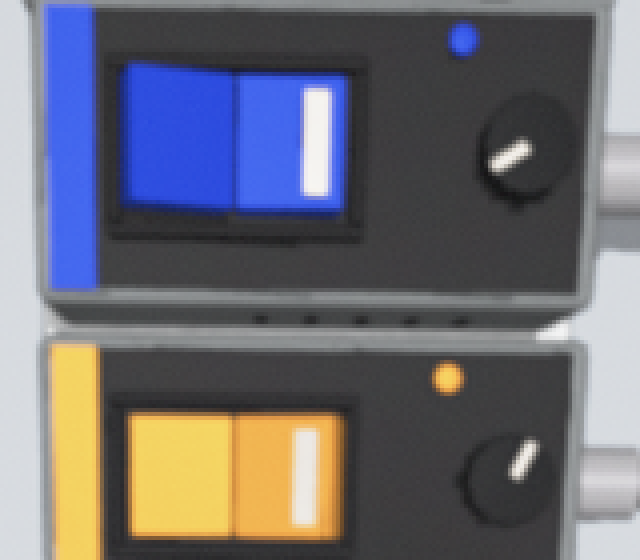

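```bash
python3 - <<'E'
from h import *
go([0.510,0.222,0.10],1.623)
print(nets.recognise('scene','tube_rack')[:1])
E
```

```text
pos [0.5388 0.0831 0.269 ] rot [-3.1411e+00 -6.0000e-04  1.6323e+00] shift [ 5.613 -0.805  6.763] turn [-0.03 -0.03  0.53] t 2.9
[{'location': [0.5653, 0.3533, 0.0606], 'score': 0.95}]
```

>>> {"api": "move_arm", "payload": {
  "commands": [
    [1, 1.6, -0.2, 1, 0, 0, 0],
    [1, 3.2, -0.5, 2, 0, 0, 0.5],
    [1, 4.8, -0.7, 3, 0, 0, 0.5],
    [1, 5.6, -0.8, 4.2, 0, 0, 0.5],
    [1, 5.6, -0.8, 5.4, 0, 0, 0.5],
    [1, 5.6, -0.8, 6.4, 0, 0, 0.5],
    [1, 5.6, -0.8, 6.76, 0, 0, 0.5],
    [1, 5.6, -0.8, 6.76, 0, 0, 0.5],
    [1, 5.6, -0.8, 6.76, 0, 0, 0.5]
  ]
}}

```text
time_s: 3.7
position: [0.512, 0.2198, 0.1009]
eef_rot: [3.141, -0.0, 1.62]
wrist_force: [0.0, -0.5, -0.3]
opening: 0.0
```

```bash
python3 - <<'E'
from h import *
go([0.510,0.222,0.071],1.623)
for n in ('scene','wrist'):
    p,d=viewer.capture(n)
    if n=='scene': p=cv2.resize(p[220:380,290:490],None,fx=4,fy=4)[:600]
    cv2.imwrite(f'pics/{n}2.png',p[:,:,::-1])
    go([0.510,0.222,0.071],1.623)
E
```

```text
pos [0.512  0.2198 0.1009] rot [ 3.1406e+00 -2.0000e-04  1.6199e+00] shift [ 0.092 -0.076  1.197] turn [ 0.06 -0.01 -0.18] t 3.7
pos [0.5127 0.2199 0.1018] rot [ 3.1388e+00 -1.1000e-03  1.6195e+00] shift [ 0.089 -0.107  1.231] turn [ 0.16 -0.06 -0.2 ] t 3.75
pos [0.5129 0.22   0.1022] rot [ 3.1381e+00 -1.6000e-03  1.6195e+00] shift [ 0.085 -0.116  1.246] turn [ 0.2  -0.09 -0.2 ] t 3.8
```

View pics/scene2.png

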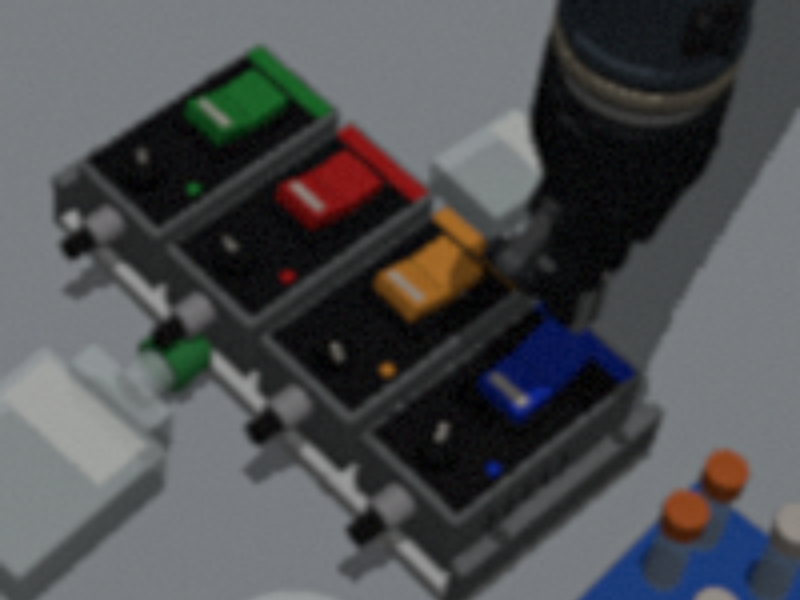

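View pics/wrist2.png

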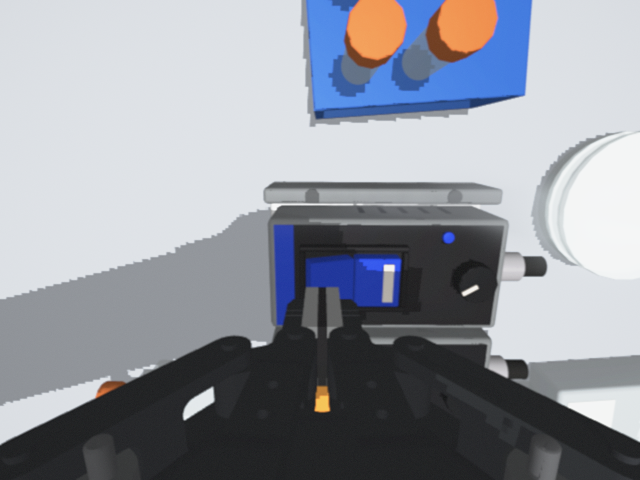

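>>> {"api": "move_arm", "payload": {
  "commands": [
    [1, 0.08, -0.1, 0.5, 0, 0, 0],
    [1, 0.08, -0.1, 0.9, 0, 0, 0],
    [1, 0.08, -0.1, 1.0, 0, 0, 0],
    [1, 0.08, -0.1, 1.1, 0, 0, 0],
    [1, 0.08, -0.1, 1.2, 0, 0, 0],
    [1, 0.08, -0.1, 1.2, 0, 0, 0],
    [1, 0.08, -0.1, 1.2, 0, 0, 0]
  ]
}}

```text
time_s: 4.38
position: [0.5089, 0.2222, 0.0719]
eef_rot: [-3.142, -0.002, 1.62]
wrist_force: [-4.1, 0.4, 11.3]
opening: -0.0
```

```bash
python3 - <<'E'
from h import *
go([0.510,0.222,0.071],1.623)
p,d=viewer.capture('wrist')
cv2.imwrite(f'pics/w3.png',p[:,:,::-1])
E
```

```text
pos [0.5089 0.2222 0.0719] rot [-3.1416e+00 -1.6000e-03  1.6204e+00] shift [-0.012  0.045  0.035] turn [-0.   -0.09 -0.15] t 4.38
```

View pics/w3.png

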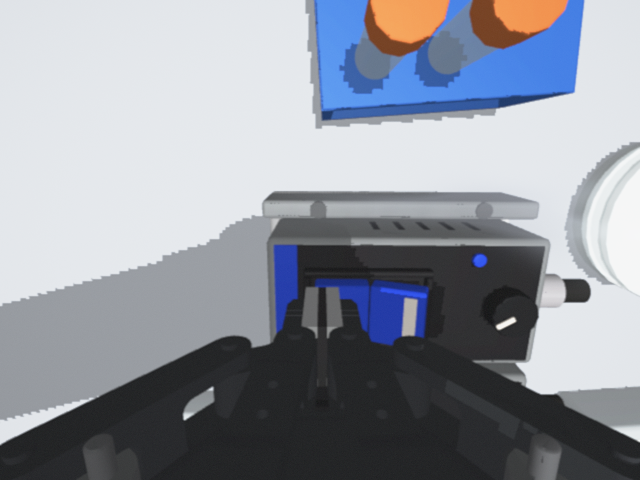

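The blue rocker's white-bar half at (410,315) now stands up and its front half is down, with 11 N on the wrist. I'll press a touch more, then lift.

>>> {"api": "move_arm", "payload": {
  "commands": [
    [1, 0, 0, 0.04, 0, 0, 0],
    [1, 0, 0, 0.04, 0, 0, 0],
    [1, 0, 0, -0.4, 0, 0, 0],
    [1, 0, 0, -1.5, 0, 0, 0],
    [1, 0, 0, -2.5, 0, 0, 0],
    [1, -1.6, 0, -3.5, 0, 0, 0],
    [1, -3.2, 0.2, -4.5, 0, 0, 0],
    [1, -4.8, 0.4, -5, 0, 0, 0],
    [1, -6.4, 0.6, -5, 0, 0, 0],
    [1, -8, 0.8, -5, 0, 0, 0],
    [1, -9, 1, -5, 0, 0, 0],
    [1, -9, 1, -5, 0, 0, 0]
  ]
}}

```text
time_s: 5.43
position: [0.5459, -0.0114, 0.1966]
eef_rot: [3.138, 0.005, 1.608]
wrist_force: [0.0, -0.4, 1.4]
opening: 0.005
```

```bash
python3 - <<'E'
from h import *
go([0.5528,0.02,0.1],1.623)
p,d=viewer.capture('wrist');i=viewer.camera_info('wrist')
cv2.imwrite(f'pics/w4.png',p[:,:,::-1]);np.save('d4.npy',d);np.savez('i4.npz',**i)
print(nets.recognise('wrist','green')[:2])
p,d=viewer.capture('scene');p=cv2.resize(p[220:380,290:490],None,fx=4,fy=4)[:600]
cv2.imwrite('pics/scene4.png',p[:,:,::-1])
E
```

```text
pos [ 0.5459 -0.0114  0.1966] rot [3.1383 0.0046 1.6075] shift [1.262 0.311 3.86 ] turn [ 0.19  0.27 -0.89] t 5.43
[{'location': [0.5292, 0.1383, 0.0688], 'score': 0.75}, {'location': [0.5415, 0.0177, 0.0702], 'score': 0.71}]
```

View pics/w4.png

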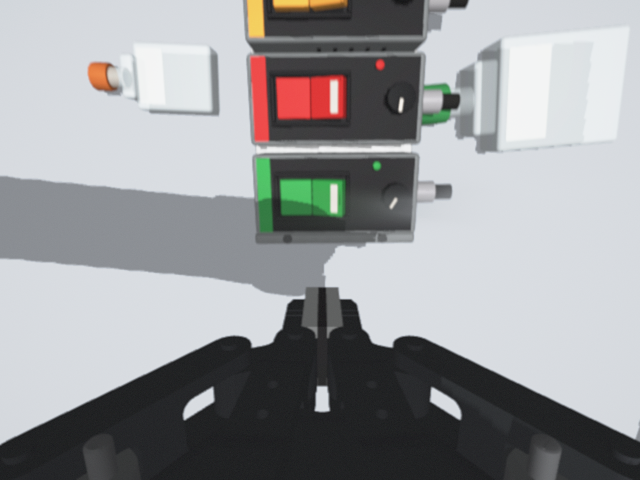

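View pics/scene4.png

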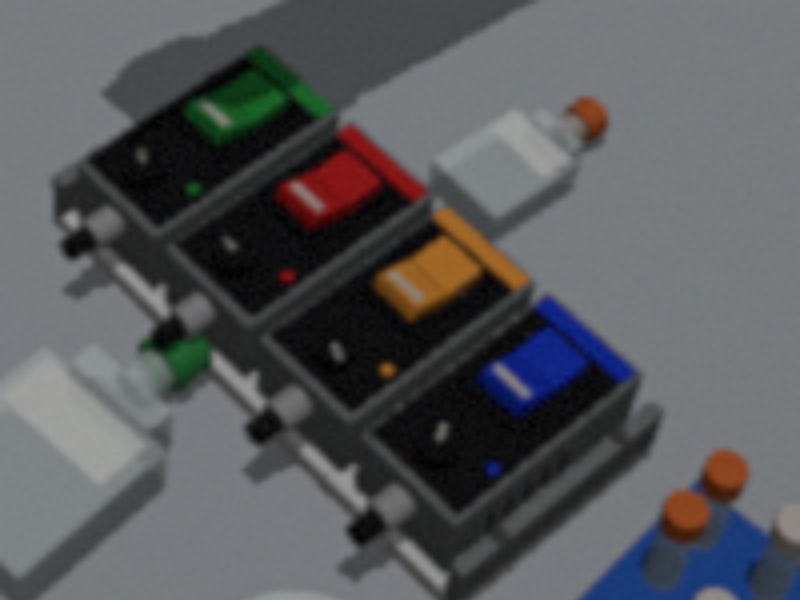

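The scene crop shows the blue rocker at (530,370) now shaped like the off red and amber ones. In the wrist view the green pivot line is near (313,198).

```bash
python3 - <<'E'
from h import *
d=np.load('d4.npy');i=dict(np.load('i4.npz'))
for u,v in((311,198),(313,198),(315,198),(313,192),(313,204),(283,198),(322,198),(326,198),(311,98)):print(u,v,deproj('w',i,d,u,v).round(4))
c=np.mean([deproj('w',i,d,u,198) for u in(311,312,313,314,315)],0)
print(c); t=c+np.array([.016,.0008,0]); go([t[0],t[1],.1],1.623)
E
```

```text
311 198 [0.5347 0.0217 0.0724]
313 198 [0.5362 0.0217 0.0719]
315 198 [0.5376 0.0217 0.0719]
313 192 [0.536  0.0261 0.0724]
313 204 [0.5363 0.0171 0.0712]
283 198 [0.5142 0.0208 0.0718]
322 198 [0.5427 0.0225 0.076 ]
326 198 [0.5456 0.0229 0.0774]
311 98 [0.5324 0.09   0.0727]
[0.53616148 0.02173367 0.07229274]
pos [ 0.5448 -0.0019  0.1953] rot [ 3.1414e+00 -4.0000e-04  1.6195e+00] shift [0.959 0.339 3.813] turn [ 0.01 -0.02 -0.2 ] t 5.58
```

>>> {"api": "move_arm", "payload": {
  "commands": [
    [1, 0.9, 0.3, 1.2, 0, 0, 0],
    [1, 0.9, 0.3, 2.4, 0, 0, 0],
    [1, 0.9, 0.3, 3.4, 0, 0, 0],
    [1, 0.9, 0.3, 3.8, 0, 0, 0],
    [1, 0.9, 0.3, 3.8, 0, 0, 0],
    [1, 0.9, 0.3, 3.8, 0, 0, 0],
    [1, 0.9, 0.3, 3.8, 0, 0, 0]
  ]
}}

```text
time_s: 6.17
position: [0.5524, 0.0215, 0.1016]
eef_rot: [3.139, -0.0, 1.621]
wrist_force: [0.3, -0.4, 0.3]
opening: -0.001
```

```bash
python3 - <<'E'
from h import *
p,d=viewer.capture('wrist')
go([0.552,0.0205,0.071],1.623)
cv2.imwrite(f'pics/w5.png',p[:,:,::-1])
E
```

```text
pos [0.5525 0.0213 0.1018] rot [ 3.1384e+00 -5.0000e-04  1.6206e+00] shift [-0.033 -0.025  1.233] turn [ 0.18 -0.03 -0.14] t 6.22
```

View pics/w5.png

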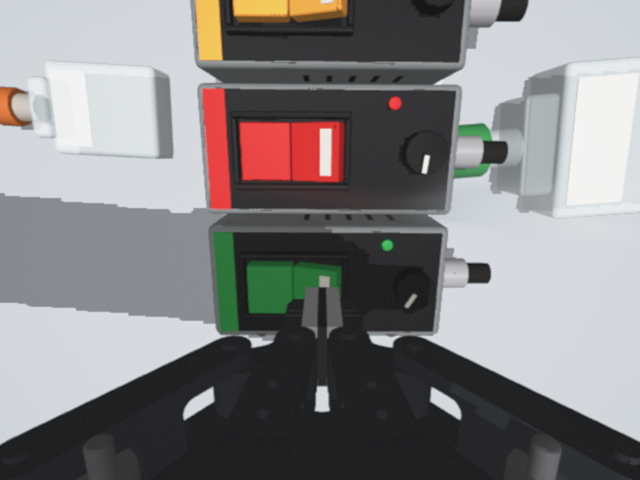

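The tip at (322,290) is over the white-bar half, about 13.5 mm behind the pivot at u=293. I'll shift it back 2 mm and press.

>>> {"api": "move_arm", "payload": {
  "commands": [
    [1, 0, 0.07, 0.5, 0, 0, 0],
    [1, 0, 0.07, 0.9, 0, 0, 0],
    [1, 0, 0.07, 1.0, 0, 0, 0],
    [1, 0, 0.07, 1.1, 0, 0, 0],
    [1, 0, 0.07, 1.2, 0, 0, 0],
    [1, 0, 0.07, 1.25, 0, 0, 0],
    [1, 0, 0.07, 1.25, 0, 0, 0],
    [1, 0, 0.07, 1.25, 0, 0, 0]
  ]
}}

```text
time_s: 6.88
position: [0.5536, 0.0213, 0.0717]
eef_rot: [3.141, -0.002, 1.62]
wrist_force: [-5.5, 1.1, 22.8]
opening: 0.004
```

```bash
python3 - <<'E'
from h import *
p,d=viewer.capture('wrist')
go([0.552,0.0205,0.071],1.623)
cv2.imwrite(f'pics/w6.png',p[:,:,::-1])
E
```

```text
pos [0.5536 0.0213 0.0717] rot [ 3.1405e+00 -2.0000e-03  1.6201e+00] shift [-0.03  -0.067  0.028] turn [ 0.06 -0.11 -0.17] t 6.93
```

View pics/w6.png

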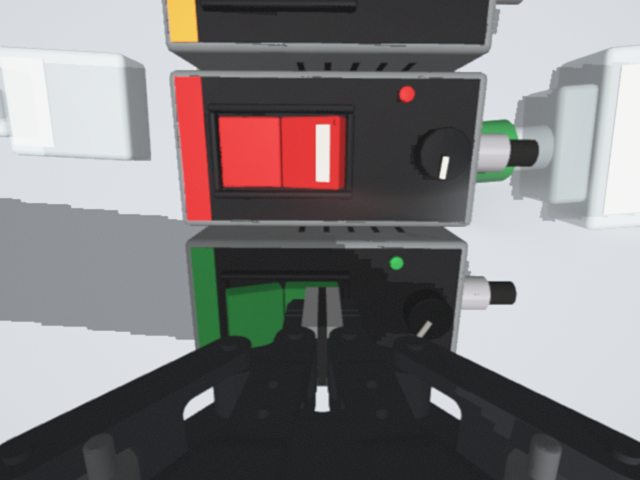

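Green's back half is down and level with 23 N on the wrist. I'll lift and check all four rockers.

>>> {"api": "move_arm", "payload": {
  "commands": [
    [1, 0, 0, -0.4, 0, 0, 0],
    [1, 0, 0, -1.5, 0, 0, 0],
    [1, 0, 0, -3, 0, 0, 0],
    [1, 0.5, -0.2, -4.5, 0, 0, 0],
    [1, 1, -0.4, -6, 0, 0, 0],
    [1, 1.5, -0.5, -7.5, 0, 0, 0],
    [1, 2, -0.5, -8.4, 0, 0, 0],
    [1, 2, -0.5, -8.4, 0, 0, 0],
    [1, 2, -0.5, -8.4, 0, 0, 0],
    [1, 2, -0.5, -8.4, 0, 0, 0]
  ]
}}

```text
time_s: 7.77
position: [0.537, 0.07, 0.2777]
eef_rot: [-3.139, 0.001, 1.62]
wrist_force: [0.3, 0.0, -1.1]
opening: -0.001
```

```bash
python3 - <<'E'
from h import *
p,d=viewer.capture('wrist');i=viewer.camera_info('wrist')
cv2.imwrite(f'pics/w7.png',cv2.resize(p[0:300,230:430],None,fx=3,fy=3)[:600,:,::-1][:, :])
cv2.imwrite(f'pics/w7f.png',p[:,:,::-1]);np.save('d7.npy',d);np.savez('i7.npz',**i)
go([0.456,-0.28,0.2],1.57)
p,d=viewer.capture('side');i=viewer.camera_info('side')
cv2.imwrite('pics/s7.png',cv2.resize(p[280:400,270:430],None,fx=4,fy=4)[:,:,::-1])
go([0.456,-0.28,0.2],1.57)
for l in("capture_top","record","pad_mid"): print(l,[(x['score'],x['location']) for x in nets.recognise('side',l)[:2]])
E
```

```text
pos [0.5369 0.0697 0.2772] rot [-3.1382e+00  1.0000e-03  1.6194e+00] shift [-13.809  -3.9     3.117] turn [-0.19  0.06  2.83] t 7.82
pos [0.5369 0.0696 0.2771] rot [-3.1380e+00  1.1000e-03  1.6193e+00] shift [-13.808  -3.9     3.115] turn [-0.2   0.07  2.82] t 7.87
capture_top [(0.65, [0.4482, -0.2859, 0.0366])]
record [(0.75, [0.5326, 0.215, 0.0712]), (0.6, [0.4939, -0.3103, 0.0347])]
pad_mid [(0.98, [0.4827, -0.2954, 0.0266])]
```

View pics/w7f.png

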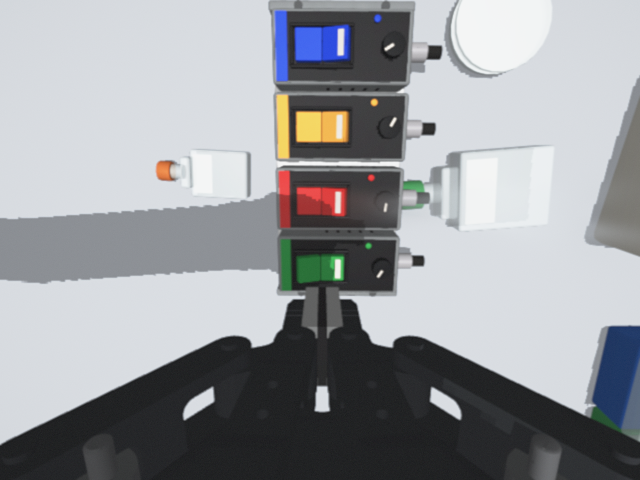

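View pics/s7.png

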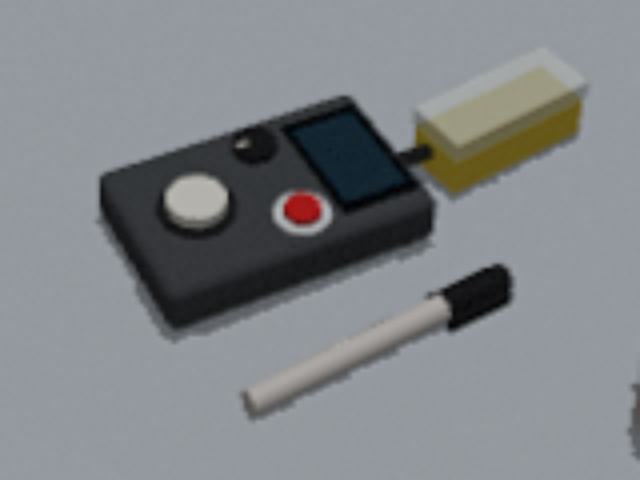

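The wrist view shows blue at (320,43), amber and red all tilted the same way (off), and green at (320,268) reversed (on). The side crop shows the ivory key at (196,200) and the red key at (303,209). I'll check the depths and move over the controller.

```bash
python3 - <<'E'
from h import *
d=np.load('d7.npy');i=dict(np.load('i7.npz'))
for n,v in(('blue',43),('amber',126),('red',202),('green',267)):
    z=[np.median([deproj('w',i,d,u,vv)[2] for vv in range(v-4,v+5)]) for u in(303,309,315,328,331,334)]
    print(n,np.round(z,4))
go([0.45,-0.34,0.25],1.62)
E
```

```text
blue [0.0717 0.0722 0.0722 0.074  0.0747 0.0761]
amber [0.0719 0.0724 0.0722 0.0741 0.0752 0.0764]
red [0.0723 0.072  0.072  0.0746 0.0753 0.0764]
green [0.0781 0.0763 0.074  0.0722 0.0721 0.0724]
pos [0.5375 0.0699 0.2777] rot [-3.1391e+00  8.0000e-04  1.6193e+00] shift [-16.204  -4.286   1.13 ] turn [-0.14  0.05 -0.04] t 8.02
```

All four are seated: blue, amber and red off, green on.

>>> {"api": "move_arm", "payload": {
  "commands": [
    [1, -1.5, -0.4, 0.1, 0, 0, 0],
    [1, -3, -0.8, 0.2, 0, 0, 0],
    [1, -4.5, -1.2, 0.3, 0, 0, 0],
    [1, -6, -1.6, 0.4, 0, 0, 0],
    [1, -7.5, -2, 0.5, 0, 0, 0],
    [1, -9, -2.4, 0.6, 0, 0, 0],
    [1, -10.5, -2.8, 0.7, 0, 0, 0],
    [1, -12, -3.2, 0.8, 0, 0, 0],
    [1, -13.5, -3.6, 0.9, 0, 0, 0],
    [1, -15, -4, 1, 0, 0, 0],
    [1, -16.2, -4.3, 1.1, 0, 0, 0],
    [1, -16.2, -4.3, 1.1, 0, 0, 0]
  ]
}}

```text
time_s: 9.02
position: [0.4466, -0.3467, 0.2509]
eef_rot: [-3.139, 0.004, 1.609]
wrist_force: [-1.1, -0.4, -0.5]
opening: -0.001
```

>>> {"api": "move_arm", "payload": {
  "commands": [
    [1, 0, 0, 0, 0, 0, 0],
    [1, 0, 0, 0, 0, 0, 0],
    [1, 0, 0, 0, 0, 0, 0],
    [1, 0, 0, 0, 0, 0, 0]
  ]
}}

```text
time_s: 9.35
position: [0.4516, -0.3377, 0.2512]
eef_rot: [3.141, -0.001, 1.623]
wrist_force: [-0.9, -0.9, 0.5]
opening: -0.001
```

```bash
python3 - <<'E'
from h import *
i=viewer.camera_info('wrist');p,d=viewer.capture('wrist')
cv2.imwrite(f'pics/w8.png',p[:,:,::-1]);np.save('d8.npy',d);np.savez('i8.npz',**i)
go([0.45,-0.34,0.25],1.62)
for l in("capture_top","record","pad_mid"): print(l,[(x['score'],x['location']) for x in nets.recognise('wrist',l)[:2]])
E
```

```text
pos [ 0.4515 -0.3379  0.2513] rot [ 3.1414e+00 -7.0000e-04  1.6232e+00] shift [-0.082 -0.064  0.052] turn [ 0.01 -0.04  0.18] t 9.4
capture_top [(0.84, [0.4495, -0.2837, 0.0332])]
record [(0.68, [0.494, -0.3059, 0.0292])]
pad_mid [(0.61, [0.4867, -0.2876, 0.0313])]
```

View pics/w8.png

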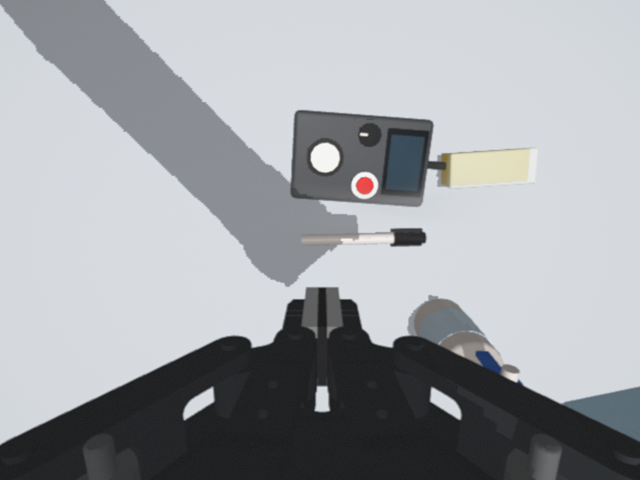

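```bash
python3 - <<'E'
from h import *
d=np.load('d8.npy');i=dict(np.load('i8.npz'));p=cv2.imread('pics/w8.png')
m=(p[100:210,290:345].min(2)>180).astype(np.uint8)
ys,xs=np.nonzero(m);
n,l,s,c=cv2.connectedComponentsWithStats(m);k=1+np.argmax(s[1:,4]);u,v=c[k]+[290,100];print(u,v,s[k])
P=deproj('w',i,d,int(round(u)),int(round(v)));print('cap',P)
for q in((365,185),(365,150),(470,310),(500,365),(485,360)):print(q,deproj('w',i,d,*q).round(3))
go([P[0],P[1],0.06],1.62)
print(nets.recognise('side','spray')[:1])
E
```

```text
312.40231362467864 111.53984575835476 [  0   0  55  80 778]
cap [ 0.43530946 -0.24126963  0.02823521]
(365, 185) [ 0.49  -0.306  0.034]
(365, 150) [ 0.488 -0.273  0.03 ]
(470, 310) [ 0.63  -0.449  0.   ]
(500, 365) [ 0.616 -0.452  0.108]
(485, 360) [ 0.589 -0.434  0.13 ]
pos [ 0.4512 -0.3385  0.2515] rot [ 3.1413e+00 -3.0000e-04  1.6220e+00] shift [ 3.916 -0.436  7.659] turn [ 0.02 -0.02  0.11] t 9.55
[{'location': [0.5854, -0.4761, 0.097], 'score': 0.94}]
```

```bash
python3 - <<'E'
from h import *
d=np.load('d8.npy');i=dict(np.load('i8.npz'));p=cv2.imread('pics/w8.png')
m=(p[138:178,306:346].min(2)>150).astype(np.uint8)
n,l,s,c=cv2.connectedComponentsWithStats(m);k=1+np.argmax(s[1:,4]);u,v=c[k]+[306,138];print(u,v,s[k])
P=deproj('w',i,d,int(round(u)),int(round(v)));print('cap',P)
go([P[0],P[1],0.06],1.62)
E
```

```text
324.7885462555066 157.1776798825257 [  5   5  29  30 681]
cap [ 0.44982143 -0.28175293  0.0355533 ]
pos [ 0.451  -0.3387  0.2515] rot [ 3.1413e+00 -2.0000e-04  1.6216e+00] shift [2.278 0.066 7.66 ] turn [ 0.02 -0.01  0.09] t 9.6
```

>>> {"api": "move_arm", "payload": {
  "commands": [
    [1, 1.2, 0, 0.6, 0, 0, 0],
    [1, 2.28, 0.05, 1.6, 0, 0, 0],
    [1, 2.28, 0.05, 2.8, 0, 0, 0],
    [1, 2.28, 0.05, 4, 0, 0, 0],
    [1, 2.28, 0.05, 5.2, 0, 0, 0],
    [1, 2.28, 0.05, 6.4, 0, 0, 0],
    [1, 2.28, 0.05, 7.3, 0, 0, 0],
    [1, 2.28, 0.05, 7.65, 0, 0, 0],
    [1, 2.28, 0.05, 7.65, 0, 0, 0],
    [1, 2.28, 0.05, 7.65, 0, 0, 0],
    [1, 2.28, 0.05, 7.65, 0, 0, 0]
  ]
}}

```text
time_s: 10.52
position: [0.4502, -0.2831, 0.0616]
eef_rot: [3.139, 0.001, 1.62]
wrist_force: [-0.6, -0.6, -0.2]
opening: 0.001
```

```bash
python3 - <<'E'
from h import *
p,d=viewer.capture('wrist')
go([0.45,-0.282,0.031],1.62)
cv2.imwrite(f'pics/w9.png',p[:,:,::-1])
E
```

```text
pos [ 0.4503 -0.283   0.0617] rot [3.1387e+00 1.4000e-03 1.6204e+00] shift [ 0.044 -0.012  1.228] turn [0.17 0.08 0.02] t 10.57
```

View pics/w9.png

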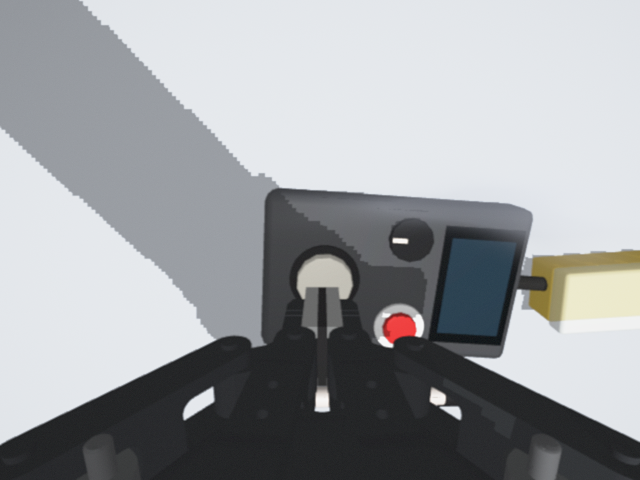

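The tip at (322,290) is over the ivory key, which is centred at u=325, and clear of the red key at (400,330). Pressing.

>>> {"api": "move_arm", "payload": {
  "commands": [
    [1, 0.04, 0, 0.6, 0, 0, 0],
    [1, 0.04, 0, 0.9, 0, 0, 0],
    [1, 0.04, 0, 1.0, 0, 0, 0],
    [1, 0.04, 0, 1.1, 0, 0, 0],
    [1, 0.04, 0, 1.2, 0, 0, 0],
    [1, 0.04, 0, 1.24, 0, 0, 0],
    [1, 0.04, 0, 1.24, 0, 0, 0],
    [1, 0.04, 0, 1.24, 0, 0, 0]
  ]
}}

```text
time_s: 11.23
position: [0.4492, -0.281, 0.0308]
eef_rot: [3.141, -0.002, 1.62]
wrist_force: [-4.4, 3.9, 15.9]
opening: 0.002
```

16 N at z = 0.031 means the key is on its stop (full travel takes 4 N). Lifting straight up.

>>> {"api": "move_arm", "payload": {
  "commands": [
    [1, 0, 0, 0, 0, 0, 0],
    [1, 0, 0, -0.3, 0, 0, 0],
    [1, 0, 0, -1, 0, 0, 0],
    [1, 0, 0, -2.2, 0, 0, 0],
    [1, -0.8, 0, -3.6, 0, 0, 0],
    [1, -1.6, 0, -5, 0, 0, 0],
    [1, -2.2, 0, -6.5, 0, 0, 0],
    [1, -2.2, 0, -8, 0, 0, 0],
    [1, -2.2, 0, -8.8, 0, 0, 0],
    [1, -2.2, 0, -8.8, 0, 0, 0],
    [1, -2.2, 0, -8.8, 0, 0, 0],
    [1, -2.2, 0, -8.8, 0, 0, 0]
  ]
}}

```text
time_s: 12.23
position: [0.4513, -0.3357, 0.2483]
eef_rot: [-3.141, -0.001, 1.621]
wrist_force: [-0.1, 0.6, 0.9]
opening: -0.003
```

```bash
python3 - <<'E'
from h import *
i=viewer.camera_info('wrist');p,d=viewer.capture('wrist');o=monitor.get_obs();print(o['position'],o['wrist_force'],o['time_s'])
cv2.imwrite('pics/w10.png',p[:,:,::-1])
for q in((325,157),(365,185)):print(q,deproj('w',i,d,*q).round(4))
for l in("capture_top","record"): print(l,[(x['score'],x['location']) for x in nets.recognise('wrist',l)[:2]])
p,d=viewer.capture('scene');cv2.imwrite('pics/sc10.png',p[:,:,::-1])
E
```

```text
[ 0.45116166 -0.33551003  0.24778702] [ 0.11167736 -0.20337014  0.59619516] 12.2833
(325, 157) [ 0.4495 -0.2797  0.0357]
(365, 185) [ 0.4899 -0.3043  0.0332]
capture_top [(0.67, [0.4531, -0.284, 0.0367])]
record [(0.74, [0.49, -0.309, 0.0287])]
```

View pics/w10.png

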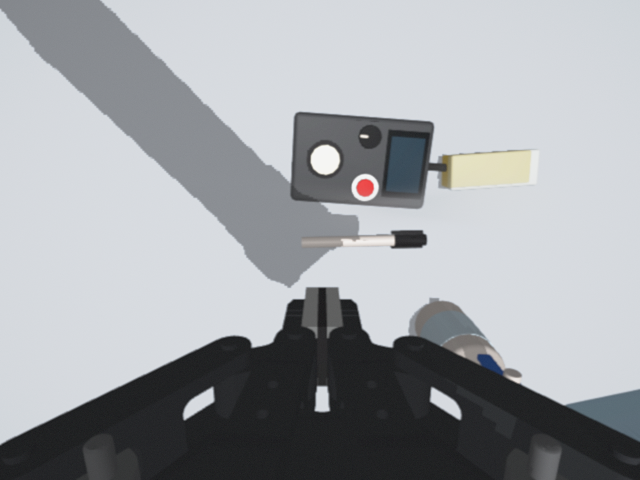

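View pics/sc10.png

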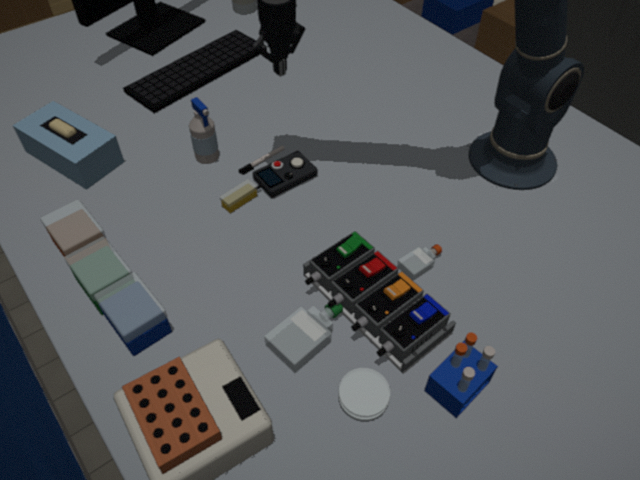

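The controller hasn't moved: its key is still at (325,159). The key is back up at z = 0.036, everything else is in place and the arm is clear, so I'm handing in.

```bash
python3 -c "
from cell import r
print(r.job_done())"
```

```text
the job is handed in; nothing more can be done
None
```

The job is done and handed in at about 12.4 s. I pressed blue off first (11 N on the wrist), then green on (23 N), then the ivory capture key down to its stop (16 N at z = 0.031 m), and released it.

**Rocker check:** before the capture press, wrist-camera depth showed blue, amber and red seated at off and green seated at on. After it I only had the wider scene picture, where the rockers looked unchanged.

**Controller check:** the capture key is back up at 36 mm. The record key was not touched, and the controller and everything around it had not visibly moved. The arm is clear of everything.

**Disagreements:**
- One wrist view of green was taken while the arm was still settling and read about 3 mm off in y. I corrected for it before pressing.
- The detection networks gave a few false matches for the hub, green and record, which I discarded after comparing them with the pictures.

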